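# Feed salvaged inductors through the tray gate

### The job

Push the three round inductors through the tray's narrow red gate into the white feed lane, one at a time: the yellow-capped one first, then the blue, then the green, so that all three end up standing in a row wholly beyond the gate. Push them along the tray with the fingertips only; do not lift them or knock them over, and leave everything else where it is.

Things in the scene. Friction and masses are not known exactly. Their poses are not given: they have to be found in the camera images.
- tray: fixed grey metal sorting tray on the bench. Origin: at bench height, under the middle of the gate's lane side; +x runs from the sorting area through the gate and along the lane, z up. Floor top at z = 4 mm; all walls, 5 mm thick, rise 8 mm above the floor (to z = 12 mm), so fingertips can pass over them. Sorting area: x -204 to -6, y -113 to +113 mm
- gate (a point): floor point in the middle of the gate's lane side (tray x 0, y 0, z 4 mm), axes as the tray's. The gate is the 36 mm gap (y -18 to +18 mm) between two red posts, x -8 to 0 mm, as low as the walls. Two funnel wings run from (x -56, y +-86 mm) to the posts and guide parts into it
- lane_end (a point): floor point in the middle of the lane's closed far end (tray x 110, y 0, z 4 mm). The lane has a white floor, runs straight from the gate (x 0) to here and is 40 mm wide
- ind_yellow: round inductor standing on the tray floor in the sorting area: a solid upright drum 30 mm across and 24 mm high, black with a yellow cap and upper band, about 50 g. Origin: centre of its underside; z up. Slides freely when pushed, and a push at 10 to 20 mm above the floor does not topple it
- ind_blue: round inductor standing on the tray floor in the sorting area: a solid upright drum 30 mm across and 24 mm high, black with a blue cap and upper band, about 50 g. Origin: centre of its underside; z up. Slides freely when pushed, and a push at 10 to 20 mm above the floor does not topple it
- ind_green: round inductor standing on the tray floor in the sorting area: a solid upright drum 30 mm across and 24 mm high, black with a green cap and upper band, about 50 g. Origin: centre of its underside; z up. Slides freely when pushed, and a push at 10 to 20 mm above the floor does not topple it
- capacitor: dark upright can capacitor, 22 mm across, 36 mm high, standing in the tray's corner behind one funnel wing; leave it
- transformer: small orange and black transformer, 20 x 24 x 25 mm, standing in the tray's corner behind the other wing; leave it
- solder_reel: blue solder reel with a metal-coloured core, 60 mm across, 40 mm high, on the bench mat near the lane; leave it
- screwdriver: screwdriver with a red handle, 180 mm long, lying on the bench; leave it
- flux_jar: amber jar, 52 mm across, 50 mm high, on the bench; leave it
- brush: brush, 160 mm long, lying on the bench; leave it
Things that resemble listed ones, but are neither listed nor needed, are in the scene too. Leave any pink or purple look-alike of the ind_yellow alone.

How it is judged:
By the outcome, as a careful person would: the job done as asked, in the order asked, and still so for the second after the job is handed in, with the robot touching nothing.
It also fails if it takes over 64 s, if anything falls off the work surface, if the arm or the gripper's body presses on something with over 40 N, if the wrist force passes 120 N, or if a joint passes its speed limit or range.

### The arm

A 6-joint arm with a two-finger parallel gripper is mounted at the origin on the work surface. World frame = base frame: x ahead of the robot, y to its left, z up, the work surface at z = 0. Lengths are in mm, angles in rad, forces in N, time in s.
With the tool pointing down it reaches from about 250 to 850 mm from the base axis. Payload 12.5 kg.
Tool frame: the origin (TCP) lies at the very end of the fingers, on their centre line; the grasp point (between the pads) lies 19 mm behind it; z points along the fingers, y is the line along which they close (so a half turn about z gives the same grasp; the last joint's range is limited). The gripper opens to 93 mm and grips with 3 to 60 N. Pads are 15 mm wide; open, the fingers measure 128 mm over their backs; the gripper's body (75 mm by 188 mm) begins 65 mm behind the grasp point.
Start: joints at [-1.407, 0.351, 1.652, -0, 1.139, -0.085], TCP at [135.453, -533.045, 218.633] pointing down, gripper open.
Joint ranges: [-2.75, 2.75], [-0.79, 2.1], [0.01, 2.65], [-1.57, 4.71], [0.07, 3.14], [-2.87, 2.87]. Speed limits (rad/s): [2.22, 2.22, 2.79, 3.14, 3.14, 3.14].

### API

Orientations are given as a unit quaternion [w, x, y, z].
In Python, from station import robot, eyes gives the robot as it stands.
- The arm moves only by the shell command python3 -m crank 'ROWS' [FORCE]. ROWS is JSON, a list of rows, each an object with "turn": the turn, a rotation vector about the world's x, y, z in rad, a list of three; "translation": the shift along the world's x, y, z in m, a list of three; "claw": the gripper's target within -1 to 1 (fully open at 1, half-way at 0, shut at -1). In form: [{"turn": [ax, ay, az], "translation": [dx, dy, dz], "claw": claw}, ...]. A call has 1 to 5 rows; each row shifts and turns the commanded pose from where the row before left it; what a row does not reach is not made up. A row lasts 1/12 s, in which the tool goes at most 41.7 mm and 7.16 degrees, less where a joint would pass 70% of its speed; a pose out of reach is approached as far as the arm can. A call is refused whole if a number of a shift passes 0.0417 or a number of a turn 0.125, either way. A call with a gripper value outside its range is refused whole. The fingers move at their own pace and stop on an object; FORCE is the grip in N (left out, the last holds). Time passes only in rows, so rows that do not move let the fingers close. It gives the time, the measured TCP pose, the force and the opening at its end, in the units of the state.
- robot.get_obs(): the state, without advancing time (a new reading comes with each control period).
- eyes.read_camera(name): name is "scene" or "top" or "wrist"; returns a dict with "img" (420x560x3 uint8, red, green, blue), "camera_matrix" (3x3 intrinsics, pixels), "R" (3x3) and "t" (3): a world point X has camera coordinates R X + t. Camera axes: x right, y down, z forward; pixel columns grow to the right and rows downward; lengths in mm; the calibration is good to about 2 mm. A picture is of the moment at which its call begins. There is no depth.
- robot.sign_off(): hands the job in, once; it reports no verdict.
The state is a dict: "t": time; "joint_pos": joint angles; "qvel": joint speeds; "joint_torque": joint torques, N m; "ee_pos": TCP position; "tcp_rot": TCP orientation; "wrist_force": force on the tool from outside, world axes, zero at the start; "moment": the same for the moment, N m; "grip_width": finger opening in mm.
Only numpy, scipy, OpenCV 4.12 (cv2) and the standard library are available. Lean on these libraries where they do the work, as an engineer would, in place of code of your own. Each camera call takes 0.05 s, during which the arm holds its last target. There are 200 camera calls.

## Working session

There is one attempt and no reset: what is moved stays moved. The work goes in short steps, Python scripts to look and compute and a shell command to move; the robot and the scene stay as the last step left them, time stands still between calls to the robot, and variables do not carry over. Pictures are saved under pics/ and viewed, on a budget of 10 in all, crops included, one or two more only if the job needs it, and the job is handed in when it is done.

```bash
mkdir -p pics; ls
python3 - <<'E'
from station import robot, eyes
import cv2
o=robot.get_obs();print(o)
for n in ("top","scene"):
    c=eyes.read_camera(n);cv2.imwrite(f"pics/{n}0.png",cv2.cvtColor(c["img"],cv2.COLOR_RGB2BGR))
    print(n,c["camera_matrix"],c["R"],c["t"])
E
```

```text
pics
{'t': 0.0, 'joint_pos': array([-1.40659644e+00,  3.51256834e-01,  1.65245766e+00, -2.31557508e-05,
        1.13906858e+00, -8.46135635e-02]), 'qvel': array([-5.03638544e-04, -1.27531378e-03,  3.38508381e-04,  5.47884771e-04,
       -4.18357520e-05, -2.25856888e-03]), 'joint_torque': array([ 1.44383030e-04, -4.97320819e+01, -2.85248834e+01,  6.98980666e-02,
        2.57417205e-02, -7.41831377e-05]), 'ee_pos': array([ 135.39345373, -532.70867961,  218.07738162]), 'tcp_rot': array([-5.94321339e-04,  9.92270681e-01,  1.24090857e-01, -3.41833972e-05]), 'wrist_force': array([-0.09160399,  0.76633819,  0.38621397]), 'moment': array([-0.01111508, -0.01960014, -0.06361843]), 'grip_width': 92.80003065615658}
top [[435.77127115   0.         279.69687835]
 [  0.         435.77127115 206.61403639]
 [  0.           0.           1.        ]] [[ 0.0204871  -0.99978332 -0.00368687]
 [-0.9973449  -0.0201791  -0.0699711 ]
 [ 0.06988154  0.00511058 -0.99754221]] [  47.24597972  541.10467875 1152.47944913]
scene [[424.71693864   0.         276.87550129]
 [  0.         424.71693864 209.73280077]
 [  0.           0.           1.        ]] [[ 0.76856768  0.63969179  0.0099064 ]
 [ 0.43718489 -0.51383166 -0.73813711]
 [-0.46709003  0.57163926 -0.67457799]] [-475.96034402 -177.93022106 1197.49411371]
```

View pics/top0.png

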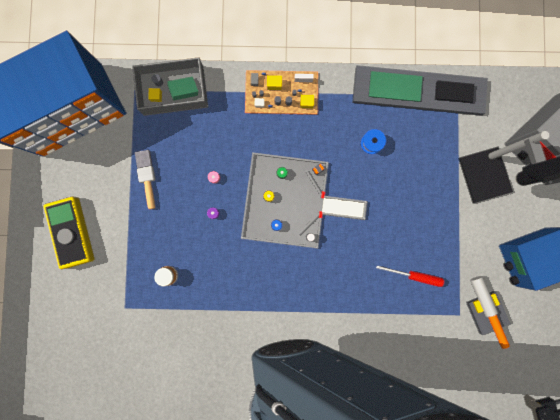

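Top view: yellow (269,196), blue (277,225), green (282,172) are inside the tray. The pink (213,177) and purple (212,213) look-alikes are outside it on the mat. The gate posts are near (322,195) and (321,215), and the lane runs to the right. Next I'll confirm this in an enlarged crop and measure.

```bash
cat > h.py <<'E'
import numpy as np, cv2
from station import robot, eyes
def world(c,uv,z):
    K,R,t=c["camera_matrix"],c["R"],c["t"]
    d=R.T@np.linalg.solve(K,[uv[0],uv[1],1.]); o=-R.T@t
    return o+d*(z-o[2])/d[2]
def pix(c,X):
    p=c["camera_matrix"]@(c["R"]@np.asarray(X,float)+c["t"]); return p[:2]/p[2]
HUE={"yellow":(22,36),"blue":(105,125),"green":(45,80),"red":(0,5)}
def blobs(c,name,box,smin=120,vmin=70):
    x0,y0,x1,y1=box
    hsv=cv2.cvtColor(c["img"],cv2.COLOR_RGB2HSV); lo,hi=HUE[name]
    m=cv2.inRange(hsv,(lo,smin,vmin),(hi,255,255)); k=np.zeros_like(m); k[y0:y1,x0:x1]=m[y0:y1,x0:x1]
    n,_,s,ce=cv2.connectedComponentsWithStats(k)
    return sorted([(int(s[i,4]),ce[i]) for i in range(1,n) if s[i,4]>3],key=lambda a:-a[0])
E
python3 - <<'E'
from h import *
c=eyes.read_camera("top"); B=(246,150,330,248)
for n in HUE:
    for a,p in blobs(c,n,B)[:4]: print(n,a,p.round(1),world(c,p,28 if n!="red" else 12).round(1))
# corners/lane: grey tray & white lane masks
g=cv2.cvtColor(c["img"],cv2.COLOR_RGB2HSV)
for nm,m in (("lane",cv2.inRange(g,(0,0,190),(180,40,255))),("tray",cv2.inRange(g,(0,0,90),(180,60,190)))):
    k=np.zeros_like(m);b=(318,190,375,225) if nm=="lane" else (236,146,330,252); k[b[1]:b[3],b[0]:b[2]]=m[b[1]:b[3],b[0]:b[2]]
    k=cv2.morphologyEx(k,cv2.MORPH_CLOSE,np.ones((3,3)));cs=max(cv2.findContours(k,0,2)[0],key=cv2.contourArea)
    r=cv2.minAreaRect(cs); print(nm,r); print([world(c,p,8).round(0).tolist() for p in cv2.boxPoints(r)])
cv2.imwrite("pics/crop1.png",cv2.cvtColor(cv2.resize(c["img"][140:255,200:380],None,fx=4.4,fy=4.4,interpolation=cv2.INTER_CUBIC),cv2.COLOR_RGB2BGR))
E
```

```text
yellow 91 [268.6 195.8] [567.7  88.6  28. ]
blue 82 [276.2 224.8] [490.7  66.5  28. ]
blue 14 [312.9 153. ] [685.8 -28.2  28. ]
blue 14 [248.  160.5] [661.9 146.   28. ]
blue 11 [247.5 153.8] [680.1 147.6  28. ]
green 76 [281.8 172.4] [631.5  54.5  28. ]
red 19 [320. 214.] [522.7 -50.9  12. ]
red 17 [322.2 194.4] [576.1 -56.2  12. ]
lane ((342.6533203125, 207.32432556152344), (41.56098937988281, 15.046457290649414), 7.431407928466797)
[[528.0, -54.0, 8.0], [569.0, -59.0, 8.0], [556.0, -171.0, 8.0], [516.0, -166.0, 8.0]]
tray ((284.5000305175781, 200.0), (78.14187622070312, 87.4444808959961), 7.125016689300537)
[[452.0, 163.0, 8.0], [690.0, 140.0, 8.0], [667.0, -73.0, 8.0], [430.0, -47.0, 8.0]]
```

View pics/crop1.png

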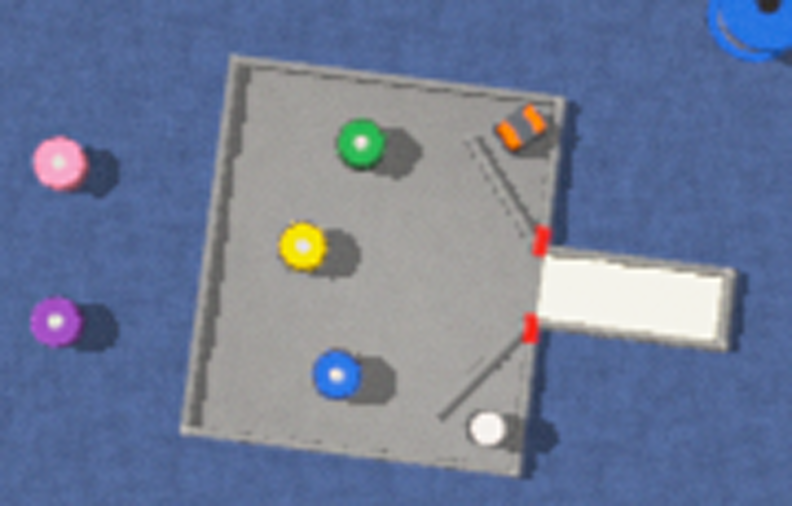

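The crop confirms the targets: yellow (302,245), blue (337,374) and green (361,142) inside the tray. Pink and purple are outside it, and the red posts are at (541,240) and (530,328). In the world frame the gate is at about (549,-57), with tray +x along (-0.107,-0.994). In tray coordinates, yellow is at (-147,3), blue (-117,-71) and green (-120,70).

I'll push with the fingers partly open (about 22 mm) so they cradle the drum, with the tips above wall height.

```bash
python3 -m crank '[{"turn":[0,0,0.1215],"translation":[0.0218,0.0329,0],"claw":-0.53},{"turn":[0,0,0.1215],"translation":[0.0218,0.0329,0],"claw":-0.53},{"turn":[0,0,0.1215],"translation":[0.0218,0.0329,0],"claw":-0.53},{"turn":[0,0,0.1215],"translation":[0.0218,0.0329,0],"claw":-0.53},{"turn":[0,0,0.1215],"translation":[0.0218,0.0329,0],"claw":-0.53}]' 20
python3 -m crank '[{"turn":[0,0,0.1215],"translation":[0.0218,0.0329,0],"claw":-0.53},{"turn":[0,0,0.1215],"translation":[0.0218,0.0329,0],"claw":-0.53},{"turn":[0,0,0.1215],"translation":[0.0218,0.0329,0],"claw":-0.53},{"turn":[0,0,0.1215],"translation":[0.0218,0.0329,0],"claw":-0.53},{"turn":[0,0,0.1215],"translation":[0.0218,0.0329,0],"claw":-0.53}]'
python3 -m crank '[{"turn":[0,0,0],"translation":[0.0218,0.0329,0],"claw":-0.53},{"turn":[0,0,0],"translation":[0.0218,0.0329,0],"claw":-0.53},{"turn":[0,0,0],"translation":[0.0218,0.0329,0],"claw":-0.53},{"turn":[0,0,0],"translation":[0.0218,0.0329,0],"claw":-0.53},{"turn":[0,0,0],"translation":[0.0218,0.0329,0],"claw":-0.53}]'
cat >> h.py <<'E'
from scipy.spatial.transform import Rotation as Ro
G=np.array([549.,-57.]); XT=np.array([-.107,-.9943]); YT=np.array([.9943,-.107])
def tray(w): d=np.asarray(w)[:2]-G; return np.array([d@XT,d@YT])
def wor(x,y): return G+x*XT+y*YT
def st():
    o=robot.get_obs(); R=Ro.from_quat(np.roll(o["tcp_rot"],-1)).as_matrix()
    yaw=np.degrees(np.arctan2(R[1,0],R[0,0]))
    print("t%.2f"%o["t"],"tcp",o["ee_pos"].round(1),"tray",tray(o["ee_pos"]).round(1),"yaw%.1f tilt%.1f"%(yaw,np.degrees(np.arccos(-R[2,2]))),"F",o["wrist_force"].round(1),"w%.1f"%o["grip_width"])
    return o
def go(x,y,z=None):
    o=st(); d=wor(x,y)-o["ee_pos"][:2]; print("need",d.round(1),"" if z is None else round(z-o["ee_pos"][2],1))
E
python3 -c "
from h import *
go(-182,3,60)"
```

```text
t: 0.57
ee_pos: [244.9, -366.8, 218.5]
tcp_rot: [-0.0, 0.909, 0.418, 0.0]
wrist_force: [0.6, -0.6, -0.1]
grip_width: 64.2
t: 0.98
ee_pos: [354.0, -202.2, 218.7]
tcp_rot: [0.0, 0.742, 0.67, 0.0]
wrist_force: [0.4, -1.4, 0.3]
grip_width: 31.2
t: 1.4
ee_pos: [463.1, -37.5, 218.6]
tcp_rot: [0.0, 0.744, 0.668, 0.0]
wrist_force: [0.1, -1.0, -0.2]
grip_width: 22.0
t1.40 tcp [463.1 -37.5 218.6] tray [-10.2 -87.5] yaw83.9 tilt0.0 F [ 0.1 -1.  -0.2] w22.0
need [108.4 161.1] -158.6
```

```bash
python3 -m crank '[{"turn":[0,0,0],"translation":[0.0217,0.0322,-0.012],"claw":-0.53},{"turn":[0,0,0],"translation":[0.0217,0.0322,-0.012],"claw":-0.53},{"turn":[0,0,0],"translation":[0.0217,0.0322,-0.012],"claw":-0.53},{"turn":[0,0,0],"translation":[0.0217,0.0322,-0.012],"claw":-0.53},{"turn":[0,0,0],"translation":[0.0217,0.0322,-0.012],"claw":-0.53}]'
python3 - <<'E'
from h import *
go(-182,3,60)
for n in ("wrist",):
    c=eyes.read_camera(n);cv2.imwrite(f"pics/{n}1.png",cv2.cvtColor(c["img"],cv2.COLOR_RGB2BGR))
    for n in ("yellow","blue","green","red"):
        for a,p in blobs(c,n,(0,0,560,420))[:3]: w=world(c,p,28 if n!="red" else 12); print(n,a,p.round(0),w.round(1),tray(w).round(1))
E
```

```text
t: 1.82
ee_pos: [571.6, 123.4, 157.7]
tcp_rot: [-0.0, 0.744, 0.668, -0.0]
wrist_force: [1.3, -1.2, 0.2]
grip_width: 21.9
t1.82 tcp [571.6 123.4 157.7] tray [-181.8    3.1] yaw83.9 tilt0.0 F [ 1.3 -1.2  0.2] w21.9
need [-0.1  0.3] -97.7
yellow 1589 [540. 297.] [819.8  -1.8  28. ] [-83.8 263.3]
yellow 725 [285. 235.] [568.8  92.5  28. ] [-150.8    3.7]
yellow 155 [337. 347.] [611.1 -40.5  28. ] [-23.   59.9]
blue 678 [211. 264.] [493.4  70.8  28. ] [-121.1  -69. ]
blue 108 [537. 206.] [805.5  96.3  28. ] [-179.8  238.7]
blue 10 [322.  44.] [616.9 254.2  28. ] [-316.7   34.2]
green 649 [352. 261.] [631.2  59.   28. ] [-124.2   69.3]
```

View pics/wrist1.png

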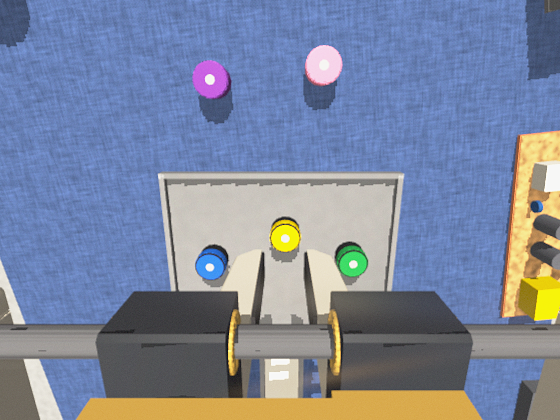

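The wrist view shows yellow (285,235) centred ahead of the fingers, and its positions agree with the top view to about 4 mm. Now I'll descend and start pushing yellow.

```bash
python3 -m crank '[{"turn":[0,0,0],"translation":[0,0.003,-0.035],"claw":-0.53},{"turn":[0,0,0],"translation":[0,0,-0.035],"claw":-0.53},{"turn":[0,0,0],"translation":[0,0,-0.035],"claw":-0.53},{"turn":[0,0,0],"translation":[0,0,-0.025],"claw":-0.53},{"turn":[0,0,0],"translation":[0,0,-0.012],"claw":-0.53}]'
python3 -m crank '[{"turn":[0,0,0],"translation":[-0.0013,-0.0099,0],"claw":-0.53},{"turn":[0,0,0],"translation":[-0.0013,-0.0099,0],"claw":-0.53},{"turn":[0,0,0],"translation":[-0.0013,-0.0099,0],"claw":-0.53},{"turn":[0,0,0],"translation":[-0.0013,-0.0099,0],"claw":-0.53},{"turn":[0,0,0],"translation":[-0.0013,-0.0099,0],"claw":-0.53}]'
python3 -m crank '[{"turn":[0,0,0],"translation":[-0.0013,-0.0099,0],"claw":-0.53},{"turn":[0,0,0],"translation":[-0.0013,-0.0099,0],"claw":-0.53},{"turn":[0,0,0],"translation":[-0.0013,-0.0099,0],"claw":-0.53},{"turn":[0,0,0],"translation":[-0.0013,-0.0099,0],"claw":-0.53},{"turn":[0,0,0],"translation":[-0.0013,-0.0099,0],"claw":-0.53}]'
python3 - <<'E'
from h import *
go(-60,0,16)
for n in ("scene","top"):
    c=eyes.read_camera(n);print(n, pix(c,[*G,8]))
    u,v=pix(c,[*wor(-20,0),15]).astype(int)
    i=c["img"][max(v-70,0):v+70,max(u-90,0):u+90]
    cv2.imwrite(f"pics/{n}2.png",cv2.cvtColor(cv2.resize(i,None,fx=4,fy=4,interpolation=cv2.INTER_CUBIC),cv2.COLOR_RGB2BGR))
    for n in ("yellow","red"):
        for a,p in blobs(c,n,(u-60,v-60,u+60,v+60))[:3]: w=world(c,p,28 if n!="red" else 12); print(n,a,p.round(0),w.round(1),tray(w).round(1))
E
```

```text
t: 2.28
ee_pos: [569.0, 124.2, 13.2]
tcp_rot: [-0.001, 0.744, 0.668, -0.002]
wrist_force: [0.1, -0.2, -0.1]
grip_width: 21.6
t: 2.7
ee_pos: [565.1, 73.6, 18.1]
tcp_rot: [0.001, 0.744, 0.668, 0.001]
wrist_force: [0.2, 0.5, -0.3]
grip_width: 21.8
t: 3.12
ee_pos: [557.9, 24.5, 16.8]
tcp_rot: [0.0, 0.744, 0.668, 0.0]
wrist_force: [-1.0, 0.0, 1.0]
grip_width: 22.2
t3.12 tcp [557.9  24.5  16.8] tray [-82.    0.1] yaw83.9 tilt0.0 F [-1.  0.  1.] w22.2
need [ -2.5 -21.8] -0.8
scene [234.3606777  249.92798644]
yellow 132 [256. 231.] [559.3   1.6  28. ] [-59.3   3.9]
red 38 [243. 256.] [577.3 -60.7  12. ] [ 0.7 28.5]
red 36 [227. 242.] [523.9 -54.4  12. ] [  0.1 -25.2]
top [322.24011137 204.4593653 ]
```

View pics/scene2.png

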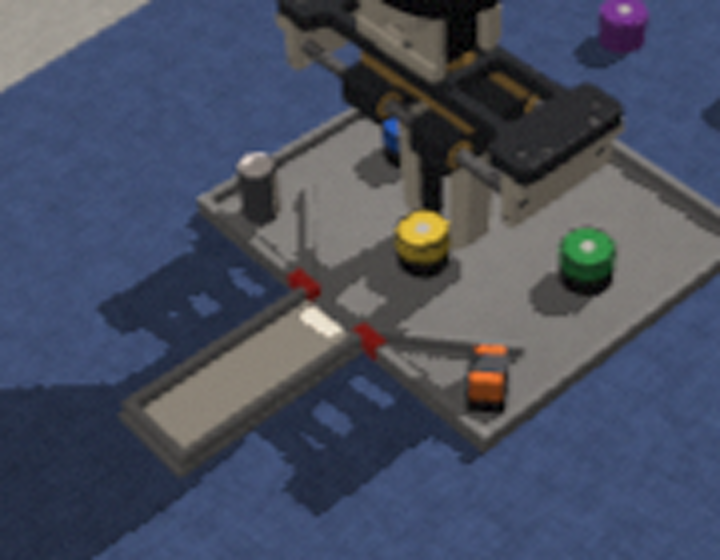

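The scene view shows yellow upright at (422,240), cradled by the fingers and lined up with the gate between the posts at (304,284) and (369,339). I'll continue through the gate.

```bash
python3 -m crank '[{"turn":[0,0,0],"translation":[-0.0007,-0.008,0],"claw":-0.53},{"turn":[0,0,0],"translation":[-0.0007,-0.008,0],"claw":-0.53},{"turn":[0,0,0],"translation":[-0.0007,-0.008,0],"claw":-0.53},{"turn":[0,0,0],"translation":[-0.0007,-0.008,0],"claw":-0.53},{"turn":[0,0,0],"translation":[-0.0007,-0.008,0],"claw":-0.53}]'
python3 -m crank '[{"turn":[0,0,0],"translation":[-0.0009,-0.008,0],"claw":-0.53},{"turn":[0,0,0],"translation":[-0.0009,-0.008,0],"claw":-0.53},{"turn":[0,0,0],"translation":[-0.0009,-0.008,0],"claw":-0.53},{"turn":[0,0,0],"translation":[-0.0009,-0.008,0],"claw":-0.53},{"turn":[0,0,0],"translation":[-0.0009,-0.008,0],"claw":-0.53}]'
cat >> h.py <<'E'
def look(tag,names=("yellow","blue","green","red"),cams=("scene","top")):
    o=st()
    for n in cams:
        c=eyes.read_camera(n)
        u,v=pix(c,[*wor(-40,0),15]).astype(int)
        i=c["img"][max(v-70,0):v+70,max(u-90,0):u+90]
        cv2.imwrite(f"pics/{n}{tag}.png",cv2.cvtColor(cv2.resize(i,None,fx=4,fy=4,interpolation=cv2.INTER_CUBIC),cv2.COLOR_RGB2BGR))
        for k in names:
            for a,p in blobs(c,k,(u-70,v-65,u+70,v+65))[:3]:
                w=world(c,p,27 if k!="red" else 12); a>15 and print(n,k,a,p.round(0),tray(w).round(1))
E
python3 -c "
from h import *
look('3')"
```

```text
t: 3.63
ee_pos: [554.3, -15.3, 16.6]
tcp_rot: [-0.0, 0.744, 0.668, -0.0]
wrist_force: [0.5, 0.7, -1.2]
grip_width: 22.1
t: 4.05
ee_pos: [549.8, -55.4, 16.6]
tcp_rot: [-0.0, 0.744, 0.668, 0.0]
wrist_force: [-0.5, 0.5, 0.1]
grip_width: 21.7
t4.05 tcp [549.8 -55.4  16.6] tray [-1.7  0.7] yaw83.9 tilt0.0 F [-0.5  0.5  0.1] w21.7
scene yellow 146 [228. 250.] [20.1  3.8]
scene blue 72 [253. 203.] [-116.3  -68.7]
scene green 76 [298. 234.] [-118.5   71.4]
scene red 37 [243. 256.] [ 0.5 29.3]
top blue 258 [368. 145.] [101.9 172.9]
top blue 82 [276. 225.] [-116.6  -71.1]
top green 74 [282. 172.] [-120.    70.2]
```

View pics/scene3.png

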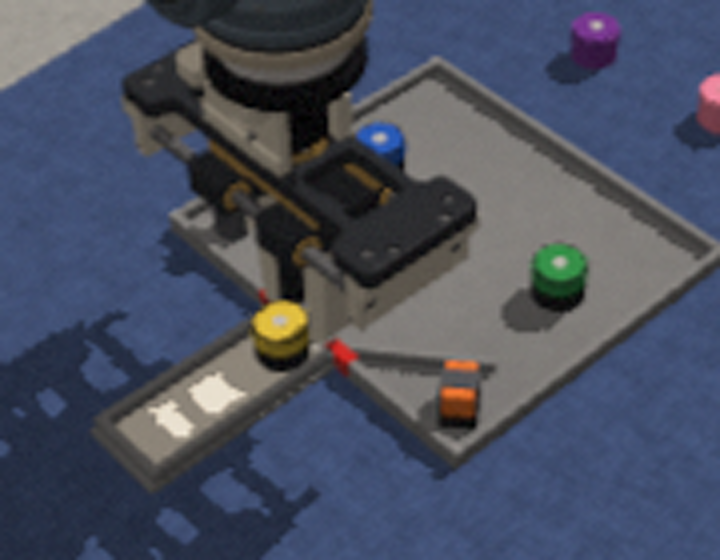

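Yellow is through at (280,333), upright. I'll push it up the lane, back off, lift, and swing round behind blue with the tool turned 52° for a diagonal push.

```bash
python3 -m crank '[{"turn":[0,0,0],"translation":[-0.0009,-0.008,0],"claw":-0.53},{"turn":[0,0,0],"translation":[-0.0009,-0.008,0],"claw":-0.53},{"turn":[0,0,0],"translation":[-0.0009,-0.008,0],"claw":-0.53},{"turn":[0,0,0],"translation":[-0.0009,-0.008,0],"claw":-0.53},{"turn":[0,0,0],"translation":[-0.0009,-0.008,0],"claw":-0.53}]'
python3 -m crank '[{"turn":[0,0,0],"translation":[-0.0009,-0.008,0],"claw":-0.53},{"turn":[0,0,0],"translation":[-0.0009,-0.008,0],"claw":-0.53},{"turn":[0,0,0],"translation":[-0.0009,-0.008,0],"claw":-0.53},{"turn":[0,0,0],"translation":[-0.0008,-0.006,0],"claw":-0.53},{"turn":[0,0,0],"translation":[0,0,0],"claw":-0.53}]'
python3 -m crank '[{"turn":[0,0,0],"translation":[0.001,0.008,0],"claw":-0.53},{"turn":[0,0,0],"translation":[0.001,0.008,0.01],"claw":-0.53},{"turn":[0,0,0],"translation":[0,0,0.03],"claw":-0.53},{"turn":[0,0,0],"translation":[0,0,0.03],"claw":-0.53},{"turn":[0,0,0],"translation":[0,0,0.0],"claw":-0.53}]'
python3 -m crank '[{"turn":[0,0,0.1135],"translation":[-0.007,0.02,0],"claw":-0.53},{"turn":[0,0,0.1135],"translation":[-0.008,0.022,0],"claw":-0.53},{"turn":[0,0,0.1135],"translation":[-0.008,0.022,0],"claw":-0.53},{"turn":[0,0,0.1135],"translation":[-0.008,0.022,0],"claw":-0.53},{"turn":[0,0,0.1135],"translation":[-0.008,0.022,0],"claw":-0.53}]'
python3 -m crank '[{"turn":[0,0,0.1135],"translation":[-0.008,0.022,0],"claw":-0.53},{"turn":[0,0,0.1135],"translation":[-0.008,0.022,0],"claw":-0.53},{"turn":[0,0,0.1135],"translation":[-0.008,0.022,0],"claw":-0.53},{"turn":[0,0,0],"translation":[-0.008,0.022,0],"claw":-0.53},{"turn":[0,0,0],"translation":[0,0,0],"claw":-0.53}]'
python3 -c "
from h import *
go(-135.5,-93.6,16.5)
look('4')"
```

```text
t: 4.57
ee_pos: [545.3, -95.4, 16.6]
tcp_rot: [-0.0, 0.744, 0.668, -0.0]
wrist_force: [-0.4, -0.6, 0.7]
grip_width: 21.9
t: 4.98
ee_pos: [541.8, -125.7, 16.6]
tcp_rot: [0.0, 0.744, 0.668, -0.0]
wrist_force: [0.0, -0.4, -0.3]
grip_width: 21.9
t: 5.4
ee_pos: [546.7, -107.8, 92.2]
tcp_rot: [0.003, 0.743, 0.669, 0.002]
wrist_force: [0.3, -1.5, -0.1]
grip_width: 21.8
t: 5.82
ee_pos: [504.3, 1.4, 86.9]
tcp_rot: [0.0, 0.524, 0.851, 0.0]
wrist_force: [-0.0, 0.8, -1.1]
grip_width: 21.9
t: 6.23
ee_pos: [471.3, 90.9, 86.8]
tcp_rot: [-0.0, 0.374, 0.927, 0.0]
wrist_force: [0.2, -0.5, -0.3]
grip_width: 22.2
t6.23 tcp [471.3  90.9  86.8] tray [-138.7  -93.1] yaw136.1 tilt0.1 F [ 0.2 -0.5 -0.3] w22.2
need [-0.8 -3.1] -70.3
t6.23 tcp [471.3  90.9  86.8] tray [-138.7  -93.1] yaw136.1 tilt0.1 F [ 0.2 -0.5 -0.3] w22.2
scene yellow 164 [200. 268.] [90.6  4. ]
scene blue 101 [252. 204.] [-111.7  -67.4]
scene green 75 [298. 234.] [-118.6   71.3]
scene red 39 [243. 256.] [ 0.6 29.2]
scene red 36 [227. 242.] [  0.  -25.5]
top yellow 83 [355. 208.] [86.8 -0.9]
top blue 250 [368. 145.] [102.3 173.2]
top blue 23 [306. 154.] [-61.9 129.2]
top blue 23 [335. 190.] [27.5 40.7]
top green 75 [282. 172.] [-119.8   70.3]
top red 19 [322. 194.] [-3.2 27.5]
top red 18 [320. 214.] [ -3.4 -26.5]
```

View pics/scene4.png

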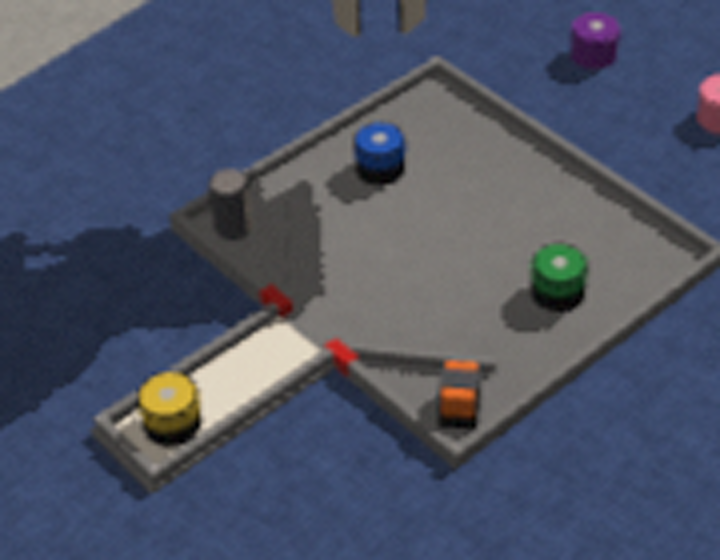

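Yellow sits at x≈87 in the lane at (168,405), and blue at (380,150) is untouched. Now I'll descend behind blue and push it diagonally.

```bash
python3 -m crank '[{"turn":[0,0,0],"translation":[-0.0008,-0.003,-0.025],"claw":-0.53},{"turn":[0,0,0],"translation":[0,0,-0.025],"claw":-0.53},{"turn":[0,0,0],"translation":[0,0,-0.015],"claw":-0.53},{"turn":[0,0,0],"translation":[0,0,-0.005],"claw":-0.53},{"turn":[0,0,0],"translation":[0,0,0],"claw":-0.53}]'
python3 -m crank '[{"turn":[0,0,0],"translation":[0.0072,-0.007,0],"claw":-0.53},{"turn":[0,0,0],"translation":[0.0072,-0.007,0],"claw":-0.53},{"turn":[0,0,0],"translation":[0.0072,-0.007,0],"claw":-0.53},{"turn":[0,0,0],"translation":[0.0072,-0.007,0],"claw":-0.53},{"turn":[0,0,0],"translation":[0.0072,-0.007,0],"claw":-0.53}]'
python3 -m crank '[{"turn":[0,0,0],"translation":[0.0072,-0.007,0],"claw":-0.53},{"turn":[0,0,0],"translation":[0.0072,-0.007,0],"claw":-0.53},{"turn":[0,0,0],"translation":[0.0072,-0.007,0],"claw":-0.53},{"turn":[0,0,0],"translation":[0.0072,-0.007,0],"claw":-0.53},{"turn":[0,0,0],"translation":[0.0072,-0.007,0],"claw":-0.53}]'
python3 -c "
from h import *
look('5',('blue','yellow','green'))"
```

```text
t: 6.75
ee_pos: [471.8, 83.9, 15.9]
tcp_rot: [-0.001, 0.376, 0.927, -0.0]
wrist_force: [-0.4, 0.1, 0.5]
grip_width: 22.0
t: 7.17
ee_pos: [509.4, 48.4, 17.2]
tcp_rot: [0.001, 0.376, 0.927, 0.0]
wrist_force: [-0.4, -0.7, -0.6]
grip_width: 22.1
t: 7.58
ee_pos: [544.8, 13.7, 16.6]
tcp_rot: [-0.0, 0.375, 0.927, -0.0]
wrist_force: [-0.4, 0.7, 1.8]
grip_width: 22.1
t7.58 tcp [544.8  13.7  16.6] tray [-69.9 -11.7] yaw135.9 tilt0.0 F [-0.4  0.7  1.8] w22.1
scene blue 104 [255. 232.] [-54.6   4.7]
scene yellow 157 [200. 268.] [90.7  3.8]
scene green 74 [298. 234.] [-118.4   71.4]
top blue 260 [369. 145.] [102.8 172.5]
top blue 27 [278. 152.] [-135.9  123.4]
top blue 22 [308. 142.] [-59.1 160.6]
top yellow 81 [355. 208.] [86.8 -0.9]
```

Blue is at about (-58,1), on the gate axis. I'll back off and turn the tool square to the lane behind it.

```bash
python3 -m crank '[{"turn":[0,0,0],"translation":[-0.0044,0.0042,0],"claw":-0.53},{"turn":[0,0,0],"translation":[-0.0044,0.0042,0],"claw":-0.53},{"turn":[0,0,-0.1135],"translation":[0.0029,0.0011,0],"claw":-0.53},{"turn":[0,0,-0.1135],"translation":[0.0029,0.0011,0],"claw":-0.53},{"turn":[0,0,-0.1135],"translation":[0.0029,0.0011,0],"claw":-0.53}]'
python3 -m crank '[{"turn":[0,0,-0.1135],"translation":[0.0029,0.0011,0],"claw":-0.53},{"turn":[0,0,-0.1135],"translation":[0.0029,0.0011,0],"claw":-0.53},{"turn":[0,0,-0.1135],"translation":[0.0029,0.0011,0],"claw":-0.53},{"turn":[0,0,-0.1135],"translation":[0.0029,0.0011,0],"claw":-0.53},{"turn":[0,0,-0.1135],"translation":[0.0029,0.0011,0],"claw":-0.53}]'
python3 -c "
from h import *
go(-88,0.8,16.5)
look('6',('blue',),('scene',))"
```

```text
t: 8.1
ee_pos: [543.2, 27.1, 16.6]
tcp_rot: [-0.0, 0.529, 0.849, -0.0]
wrist_force: [0.3, 0.1, -0.1]
grip_width: 22.0
t: 8.52
ee_pos: [557.8, 32.6, 16.6]
tcp_rot: [-0.0, 0.746, 0.667, -0.0]
wrist_force: [-0.3, 0.5, 0.5]
grip_width: 22.0
t8.52 tcp [557.8  32.6  16.6] tray [-90.   -0.8] yaw83.6 tilt0.0 F [-0.3  0.5  0.5] w22.0
need [ 1.4 -2.2] -0.1
t8.52 tcp [557.8  32.6  16.6] tray [-90.   -0.8] yaw83.6 tilt0.0 F [-0.3  0.5  0.5] w22.0
scene blue 111 [255. 233.] [-53.7   5.7]
```

```bash
python3 -m crank '[{"turn":[0,0,0],"translation":[-0.0005,-0.008,0],"claw":-0.53},{"turn":[0,0,0],"translation":[-0.0005,-0.008,0],"claw":-0.53},{"turn":[0,0,0],"translation":[-0.0005,-0.008,0],"claw":-0.53},{"turn":[0,0,0],"translation":[-0.0005,-0.008,0],"claw":-0.53},{"turn":[0,0,0.005],"translation":[-0.0007,-0.008,0],"claw":-0.53}]'
python3 -m crank '[{"turn":[0,0,0],"translation":[-0.0009,-0.008,0],"claw":-0.53},{"turn":[0,0,0],"translation":[-0.0009,-0.008,0],"claw":-0.53},{"turn":[0,0,0],"translation":[-0.0009,-0.008,0],"claw":-0.53},{"turn":[0,0,0],"translation":[-0.0009,-0.008,0],"claw":-0.53},{"turn":[0,0,0],"translation":[-0.0009,-0.008,0],"claw":-0.53}]'
python3 -c "
from h import *
go(42,0.8,16.5)
look('7',('blue',),('scene',))"
```

```text
t: 8.98
ee_pos: [555.6, -9.4, 16.6]
tcp_rot: [-0.0, 0.742, 0.67, -0.0]
wrist_force: [-0.1, 0.1, -0.1]
grip_width: 21.9
t: 9.4
ee_pos: [551.2, -49.2, 16.6]
tcp_rot: [0.0, 0.742, 0.67, 0.0]
wrist_force: [0.1, 0.8, 0.2]
grip_width: 21.7
t9.40 tcp [551.2 -49.2  16.6] tray [-8.   1.4] yaw84.2 tilt0.0 F [0.1 0.8 0.2] w21.7
need [ -5.9 -49.6] -0.1
t9.40 tcp [551.2 -49.2  16.6] tray [-8.   1.4] yaw84.2 tilt0.0 F [0.1 0.8 0.2] w21.7
scene blue 123 [230. 248.] [13.5  3.3]
```

View pics/scene7.png

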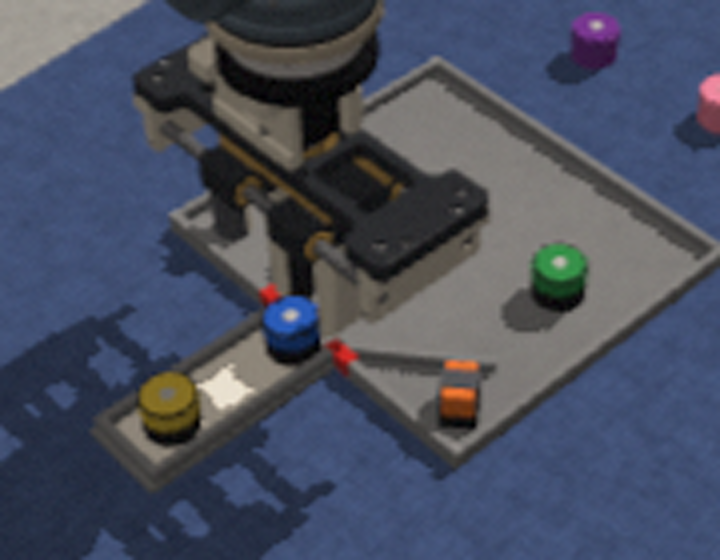

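Blue is through the gate at (291,325), upright. I'll push it up to yellow, then move round behind green.

```bash
python3 -m crank '[{"turn":[0,0,0],"translation":[-0.0009,-0.008,0],"claw":-0.53},{"turn":[0,0,0],"translation":[-0.0009,-0.008,0],"claw":-0.53},{"turn":[0,0,0],"translation":[-0.0009,-0.008,0],"claw":-0.53},{"turn":[0,0,0],"translation":[-0.0009,-0.008,0],"claw":-0.53},{"turn":[0,0,0],"translation":[-0.0009,-0.008,0],"claw":-0.53}]'
python3 -m crank '[{"turn":[0,0,0],"translation":[-0.0009,-0.007,0],"claw":-0.53},{"turn":[0,0,0],"translation":[-0.0003,-0.003,0],"claw":-0.53},{"turn":[0,0,0],"translation":[0,0,0],"claw":-0.53},{"turn":[0,0,0],"translation":[0.001,0.008,0],"claw":-0.53},{"turn":[0,0,0],"translation":[0.001,0.008,0.005],"claw":-0.53}]'
python3 -m crank '[{"turn":[0,0,0],"translation":[0,0,0.03],"claw":-0.53},{"turn":[0,0,0],"translation":[0,0,0.03],"claw":-0.53},{"turn":[0,0,0],"translation":[0,0,0.005],"claw":-0.53},{"turn":[0,0,-0.1095],"translation":[0.012,0.017,0],"claw":-0.53},{"turn":[0,0,-0.1095],"translation":[0.012,0.017,0],"claw":-0.53}]'
python3 -m crank '[{"turn":[0,0,-0.1095],"translation":[0.012,0.017,0],"claw":-0.53},{"turn":[0,0,-0.1095],"translation":[0.012,0.017,0],"claw":-0.53},{"turn":[0,0,-0.1095],"translation":[0.012,0.017,0],"claw":-0.53},{"turn":[0,0,-0.1095],"translation":[0.012,0.017,0],"claw":-0.53},{"turn":[0,0,-0.1095],"translation":[0.012,0.017,0],"claw":-0.53}]'
python3 -m crank '[{"turn":[0,0,-0.1095],"translation":[0.012,0.017,0],"claw":-0.53},{"turn":[0,0,0],"translation":[0.012,0.017,0],"claw":-0.53},{"turn":[0,0,0],"translation":[0,0,0],"claw":-0.53}]'
python3 -c "
from h import *
go(-139,92.6,16.5)
look('8')"
```

```text
t: 9.87
ee_pos: [546.7, -89.2, 16.6]
tcp_rot: [-0.0, 0.742, 0.67, -0.0]
wrist_force: [0.7, -0.2, 0.2]
grip_width: 22.1
t: 10.28
ee_pos: [547.2, -81.6, 21.1]
tcp_rot: [-0.001, 0.742, 0.67, -0.0]
wrist_force: [0.3, -0.9, 0.3]
grip_width: 21.8
t: 10.7
ee_pos: [572.1, -47.4, 87.7]
tcp_rot: [0.001, 0.813, 0.583, 0.001]
wrist_force: [0.2, -0.3, -0.3]
grip_width: 22.0
t: 11.12
ee_pos: [631.9, 38.8, 86.6]
tcp_rot: [-0.0, 0.94, 0.342, -0.0]
wrist_force: [0.6, -0.2, -0.5]
grip_width: 22.2
t: 11.37
ee_pos: [656.8, 74.5, 86.6]
tcp_rot: [-0.0, 0.956, 0.293, 0.001]
wrist_force: [-0.4, -1.1, -0.7]
grip_width: 21.9
t11.37 tcp [656.8  74.5  86.6] tray [-142.3   93.1] yaw34.1 tilt0.1 F [-0.4 -1.1 -0.7] w21.9
need [-0.8 -3.2] -70.1
t11.37 tcp [656.8  74.5  86.6] tray [-142.3   93.1] yaw34.1 tilt0.1 F [-0.4 -1.1 -0.7] w21.9
scene yellow 170 [199. 269.] [93.6  4. ]
scene blue 140 [211. 261.] [63.1  3.8]
scene green 75 [297. 233.] [-118.6   71. ]
scene red 37 [227. 242.] [  0.1 -25.4]
scene red 37 [243. 256.] [ 0.9 28.5]
top yellow 86 [356. 209.] [89.6 -1. ]
top blue 248 [368. 145.] [102.6 173.3]
top blue 75 [345. 207.] [60.2  0.5]
top blue 24 [348. 143.] [ 46.8 173.2]
top red 19 [320. 214.] [ -3.2 -26.8]
top red 17 [322. 194.] [-3.7 26.9]
```

View pics/scene8.png

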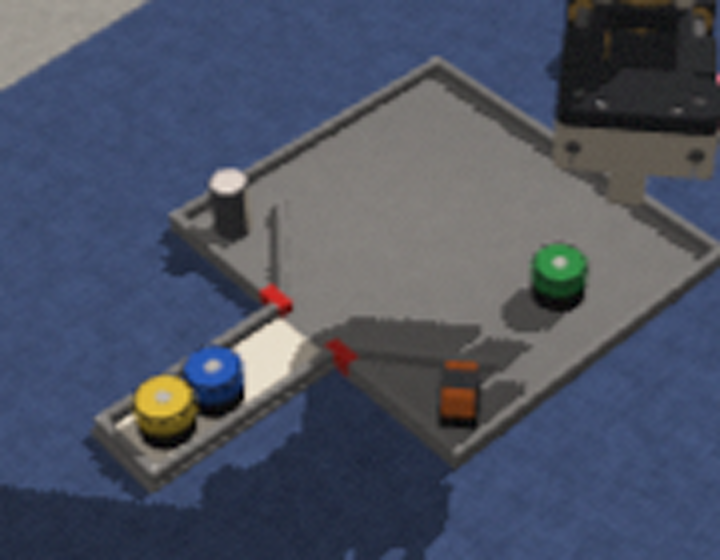

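Yellow is at x≈90 and blue at x≈60, both standing in the lane, and green at (559,275) is untouched. Now I'll push green diagonally.

```bash
python3 -m crank '[{"turn":[0,0,0],"translation":[-0.0008,-0.0032,-0.025],"claw":-0.53},{"turn":[0,0,0],"translation":[0,0,-0.025],"claw":-0.53},{"turn":[0,0,0],"translation":[0,0,-0.015],"claw":-0.53},{"turn":[0,0,0],"translation":[0,0,-0.005],"claw":-0.53},{"turn":[0,0,0],"translation":[0,0,0],"claw":-0.53}]'
python3 -m crank '[{"turn":[0,0,0],"translation":[-0.0083,-0.0056,0],"claw":-0.53},{"turn":[0,0,0],"translation":[-0.0083,-0.0056,0],"claw":-0.53},{"turn":[0,0,0],"translation":[-0.0083,-0.0056,0],"claw":-0.53},{"turn":[0,0,0],"translation":[-0.0083,-0.0056,0],"claw":-0.53},{"turn":[0,0,0],"translation":[-0.0083,-0.0056,0],"claw":-0.53}]'
python3 -m crank '[{"turn":[0,0,0],"translation":[-0.0083,-0.0056,0],"claw":-0.53},{"turn":[0,0,0],"translation":[-0.0083,-0.0056,0],"claw":-0.53},{"turn":[0,0,0],"translation":[-0.0083,-0.0056,0],"claw":-0.53},{"turn":[0,0,0],"translation":[-0.0083,-0.0056,0],"claw":-0.53},{"turn":[0,0,0],"translation":[-0.0083,-0.0056,0],"claw":-0.53}]'
python3 -c "
from h import *
o=st();p=tray(o['ee_pos']);print('pred green',p+17.7*np.array([.643,-.766]))
look('9',('green',))"
```

```text
t: 11.88
ee_pos: [654.0, 67.2, 15.6]
tcp_rot: [-0.0, 0.956, 0.292, -0.001]
wrist_force: [-0.1, 0.0, -0.3]
grip_width: 21.7
t: 12.3
ee_pos: [613.9, 39.1, 18.3]
tcp_rot: [0.0, 0.956, 0.292, 0.001]
wrist_force: [-0.0, -0.1, -0.6]
grip_width: 21.8
t: 12.72
ee_pos: [571.4, 11.0, 17.0]
tcp_rot: [0.0, 0.956, 0.292, 0.0]
wrist_force: [1.4, 1.1, 1.3]
grip_width: 21.6
t12.72 tcp [571.4  11.   17. ] tray [-70.  15.] yaw34.0 tilt0.1 F [1.4 1.1 1.3] w21.6
pred green [-58.59469104   1.49171384]
t12.72 tcp [571.4  11.   17. ] tray [-70.  15.] yaw34.0 tilt0.1 F [1.4 1.1 1.3] w21.6
```

```bash
python3 -m crank '[{"turn":[0,0,0],"translation":[0.005,0.0034,0],"claw":-0.53},{"turn":[0,0,0],"translation":[0.005,0.0034,0],"claw":-0.53},{"turn":[0,0,0.109],"translation":[-0.0027,0.0018,0],"claw":-0.53},{"turn":[0,0,0.109],"translation":[-0.0027,0.0018,0],"claw":-0.53},{"turn":[0,0,0.109],"translation":[-0.0027,0.0018,0],"claw":-0.53}]'
python3 -m crank '[{"turn":[0,0,0.109],"translation":[-0.0027,0.0018,0],"claw":-0.53},{"turn":[0,0,0.109],"translation":[-0.0027,0.0018,0],"claw":-0.53},{"turn":[0,0,0.109],"translation":[-0.0027,0.0018,0],"claw":-0.53},{"turn":[0,0,0.109],"translation":[-0.0027,0.0018,0],"claw":-0.53},{"turn":[0,0,0.109],"translation":[-0.0027,0.0018,0],"claw":-0.53}]'
python3 -c "
from h import *
go(-88,0.8,16.5)
look('10',('green',),('scene',))"
```

```text
t: 13.23
ee_pos: [574.5, 24.4, 16.5]
tcp_rot: [0.0, 0.895, 0.447, 0.0]
wrist_force: [0.1, 0.0, 0.8]
grip_width: 22.2
t: 13.65
ee_pos: [561.0, 33.4, 16.5]
tcp_rot: [0.0, 0.742, 0.671, 0.0]
wrist_force: [-0.4, -0.8, 0.2]
grip_width: 21.6
t13.65 tcp [561.   33.4  16.5] tray [-91.2   2.2] yaw84.3 tilt0.0 F [-0.4 -0.8  0.2] w21.6
need [-1.8 -3. ] -0.0
t13.65 tcp [561.   33.4  16.5] tray [-91.2   2.2] yaw84.3 tilt0.0 F [-0.4 -0.8  0.2] w21.6
scene green 66 [254. 231.] [-56.    0.1]
```

View pics/scene10.png

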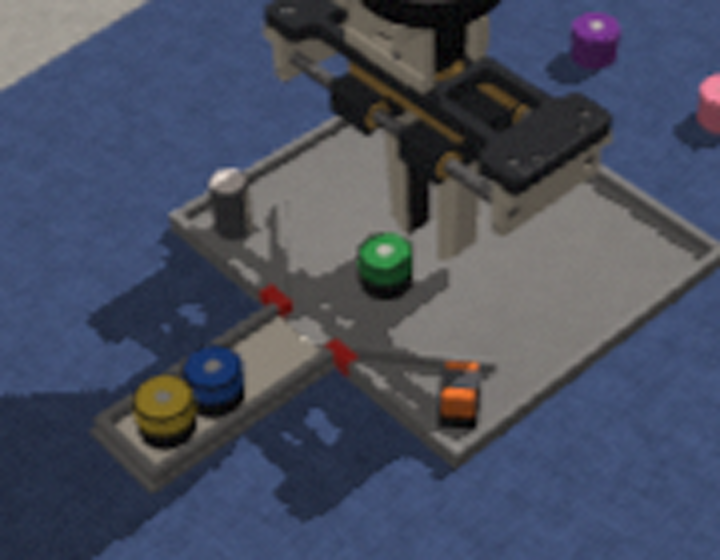

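Green is at (385,263), upright and a few mm to the −y side. I'll shift the tool slightly over, then push it through.

```bash
python3 -m crank '[{"turn":[0,0,0],"translation":[-0.0039,-0.0036,0],"claw":-0.53},{"turn":[0,0,0],"translation":[-0.0009,-0.008,0],"claw":-0.53},{"turn":[0,0,0],"translation":[-0.0005,-0.008,0],"claw":-0.53},{"turn":[0,0,0],"translation":[-0.0005,-0.008,0],"claw":-0.53},{"turn":[0,0,0],"translation":[-0.0005,-0.008,0],"claw":-0.53}]'
python3 -m crank '[{"turn":[0,0,0],"translation":[-0.0005,-0.008,0],"claw":-0.53},{"turn":[0,0,0],"translation":[-0.0005,-0.008,0],"claw":-0.53},{"turn":[0,0,0],"translation":[-0.0009,-0.008,0],"claw":-0.53},{"turn":[0,0,0],"translation":[-0.0009,-0.008,0],"claw":-0.53},{"turn":[0,0,0],"translation":[-0.0009,-0.008,0],"claw":-0.53}]'
python3 -c "
from h import *
go(12,0.8,16.5)
look('11',('green','blue','yellow'),('scene',))"
```

```text
t: 14.12
ee_pos: [554.0, -4.1, 16.6]
tcp_rot: [0.0, 0.744, 0.668, 0.0]
wrist_force: [0.5, 1.0, -0.5]
grip_width: 22.1
t: 14.53
ee_pos: [550.1, -43.8, 16.6]
tcp_rot: [-0.0, 0.744, 0.669, -0.0]
wrist_force: [-0.5, 0.4, 0.6]
grip_width: 22.0
t14.53 tcp [550.1 -43.8  16.6] tray [-13.2  -0.3] yaw83.9 tilt0.0 F [-0.5  0.4  0.6] w22.0
need [ -1.6 -25.2] -0.1
t14.53 tcp [550.1 -43.8  16.6] tray [-13.2  -0.3] yaw83.9 tilt0.0 F [-0.5  0.4  0.6] w22.0
scene green 84 [231. 245.] [ 5.8 -1.3]
scene blue 104 [210. 259.] [60.8 -0.6]
scene blue 20 [212. 266.] [70.9 16. ]
scene yellow 154 [198. 269.] [93.8  3.2]
```

Green is passing the gate with no force build-up. I'll finish the push, back off and lift clear.

```bash
python3 -m crank '[{"turn":[0,0,0],"translation":[-0.0006,-0.008,0],"claw":-0.53},{"turn":[0,0,0],"translation":[-0.0006,-0.008,0],"claw":-0.53},{"turn":[0,0,0],"translation":[-0.0005,-0.006,0],"claw":-0.53},{"turn":[0,0,0],"translation":[-0.0003,-0.003,0],"claw":-0.53},{"turn":[0,0,0],"translation":[0,0,0],"claw":-0.53}]'
python3 -m crank '[{"turn":[0,0,0],"translation":[0.001,0.008,0],"claw":-0.53},{"turn":[0,0,0],"translation":[0.001,0.008,0.005],"claw":-0.53},{"turn":[0,0,0],"translation":[0,0,0.03],"claw":-0.53},{"turn":[0,0,0],"translation":[0,0,0.03],"claw":-0.53},{"turn":[0,0,0],"translation":[0.004,0.035,0.01],"claw":-0.53}]'
python3 -m crank '[{"turn":[0,0,0],"translation":[0.004,0.035,0.01],"claw":-0.53},{"turn":[0,0,0],"translation":[0.004,0.035,0.01],"claw":-0.53},{"turn":[0,0,0],"translation":[0.004,0.035,0.01],"claw":-0.53},{"turn":[0,0,0],"translation":[0.004,0.035,0.01],"claw":-0.53},{"turn":[0,0,0],"translation":[0,0,0],"claw":-0.53}]'
python3 -c "
from h import *
look('12',('green','blue','yellow','red'))"
```

```text
t: 15.0
ee_pos: [548.2, -68.6, 16.6]
tcp_rot: [0.0, 0.744, 0.668, -0.0]
wrist_force: [0.2, 0.0, -1.3]
grip_width: 21.8
t: 15.42
ee_pos: [555.9, -19.0, 95.6]
tcp_rot: [0.002, 0.744, 0.668, 0.001]
wrist_force: [0.9, -1.1, 0.3]
grip_width: 21.8
t: 15.83
ee_pos: [571.0, 129.4, 134.1]
tcp_rot: [0.001, 0.742, 0.67, 0.002]
wrist_force: [0.6, 1.2, 0.2]
grip_width: 22.1
t15.83 tcp [571.  129.4 134.1] tray [-187.7    2. ] yaw84.2 tilt0.2 F [0.6 1.2 0.2] w22.1
scene green 70 [222. 251.] [30.2 -0.6]
scene blue 96 [210. 259.] [61.3 -0.1]
scene yellow 149 [198. 269.] [93.7  3.1]
scene red 36 [227. 242.] [  0.  -25.5]
scene red 35 [243. 256.] [ 0.6 28.5]
top green 65 [334. 205.] [30.3 -0. ]
top blue 266 [368. 146.] [102.1 172.3]
top blue 75 [345. 207.] [59.7  0.5]
top blue 32 [295. 250.] [ -58.1 -131.7]
top yellow 82 [356. 208.] [89.8 -0.8]
top red 18 [320. 214.] [ -3.4 -26.5]
```

View pics/scene12.png

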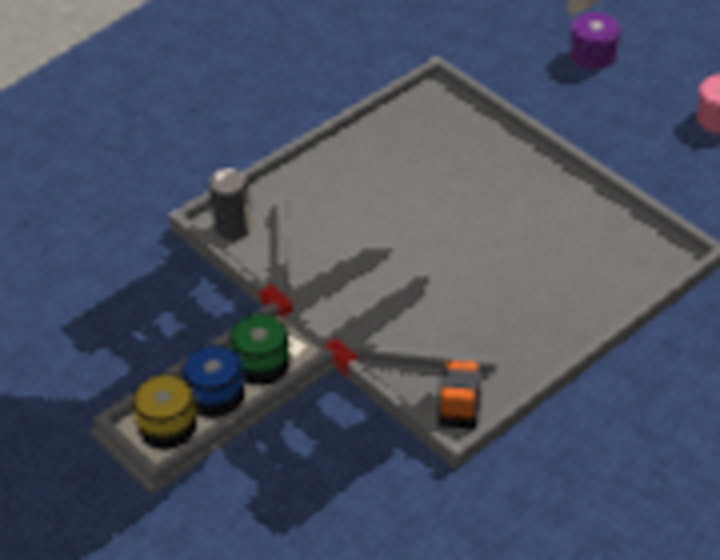

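All three are standing in a row in the lane: yellow (165,410), blue (213,378) and green (259,348). Their centres are at x≈90, 60 and 30, so green's rear edge is about 15 mm beyond the gate. The robot is clear, so I'm handing in.

```bash
python3 -c "
from station import robot
robot.sign_off()"
```

```text
the job is handed in; nothing more can be done
```

All three inductors are in the feed lane, pushed through the gate in the order asked: yellow, then blue, then green. I pushed each one with the fingertips held 22 mm apart as a cradle, tips above wall height, and took about 16 s of the 64 s.

- **Final positions:** the top camera puts the centres at x ≈ 90 (yellow), 60 (blue) and 30 mm (green), all within 1 mm of the lane's midline. Green's rear edge is about 15 mm past the gate.
- **Condition:** in the last scene picture all three stand upright and the gripper is clear of them. The capacitor, transformer and look-alikes visible in it look unmoved; I did not separately check the rest of the bench.
- **Forces:** wrist force read under 3 N at the end of every move.
- **Disagreement:** the two cameras differed by up to about 4 mm, probably because the scene camera's colour centroid takes in the drum's side band. That is well inside the 15 mm margin.

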